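# Change the hold-down arm of a rod-lathe stand and hold the hinge for its pin

### The arm

A 6-joint arm with a two-finger parallel gripper is mounted at the origin on the work surface. World frame = base frame: x ahead of the robot, y to its left, z up, the work surface at z = 0. Lengths are in m, angles in rad, forces in N, time in s.
With the tool pointing down it reaches from about 0.25 to 0.775 m from the base axis. Payload 4 kg.
Tool frame: the origin (TCP) lies at the very end of the fingers, on their centre line; the grasp point (between the pads) lies 19 mm behind it (ctrl.tcp_to_grasp is the x of the grasp point in the tool frame, in m); x points along the fingers, z is the direction in which the jaws open and shut, and the axes are right-handed (so a half turn about x gives the same grasp; the last joint's range is limited). The gripper opens to 94 mm and grips with 3 to 60 N. Pads are 16 mm wide; open, the fingers measure 119 mm over their backs; the gripper's body (75 mm by 177 mm) begins 78 mm behind the grasp point.
Start: joints at [1.202, 0.087, 1.371, -0, 1.684, -0.103], TCP at [0.144, 0.531, 0.206] pointing down, gripper open.
Joint ranges: [-3.1, 3.1], [-0.76, 2.03], [0.27, 2.55], [-1.08, 4.22], [0.17, 2.65], [-2.57, 2.57]. Speed limits (rad/s): [2.79, 2.79, 3.14, 3.14, 3.14, 3.14].

### API

Orientations are given as a unit quaternion [w, x, y, z].
In Python, from workcell import ctrl, imaging gives the robot as it stands. The module is installed in compiled form; this text tells all that it offers.
- The arm moves only by the tool jog_arm, never from a script. Its arguments are lists of equal length, an entry for each row: "slide": the shift along the tool's x, y, z in m, a list of three; "angular": the turn, a rotation vector about the tool's x, y, z in rad, a list of three; "claw": the finger opening in m, from 0 to 0.094. In form: {"slide": [[x, y, z], ...], "angular": [[ax, ay, az], ...], "claw": [claw, ...]}. A call has 1 to 20 rows; each row is the pose to reach, as a shift and turn from the pose commanded when the call began, along the tool's axes at that moment; what a row does not reach only later rows make up. A row lasts 1/12 s, in which the tool goes at most 41.7 mm and 7.16 degrees, less where a joint would pass 70% of its speed; a pose out of reach is approached as far as the arm can. A call with a gripper value outside its range is refused whole. The fingers move at their own pace and stop on an object; the grip force is fixed at half the most. Time passes only in rows, so rows that repeat a pose let the fingers close. It gives the time, the measured TCP pose, the force and the opening at its end, in the units of the state.
- ctrl.get_state(): the state, without advancing time (a new reading comes with each control period).
- imaging.get_image(name): name is "side" or "top"; returns a dict with "image" (480x640x3 uint8, blue, green, red), "K" (3x3 intrinsics, pixels), "dist_coeffs" ([k1, k2, p1, p2, k3] as OpenCV has them; the pictures are not rectified), "T" (4x4, takes a point from camera to world coordinates). Camera axes: x right, y down, z forward; pixel columns grow to the right and rows downward; lengths in m; the calibration is good to about 2 mm. A picture is of the moment at which its call begins. There is no depth.
- ctrl.finish_job(): hands the job in, once; it reports no verdict.
The state is a dict: "time": time; "joints": joint angles; "dq": joint speeds; "joint_efforts": joint torques, N m; "tool_pos": TCP position; "orientation": TCP orientation; "wrist_force": force on the tool from outside, world axes, zero at the start; "ft_torque": the same for the moment, N m; "opening": finger opening in m.
Only numpy, scipy, OpenCV 4.12 (cv2) and the standard library are available. Lean on these libraries where they do the work, as an engineer would, in place of code of your own. Each camera call takes 0.05 s, during which the arm holds its last target. There are 200 camera calls.

### The job

Change the hold-down arm on the rod-lathe stand: lift the old red arm, whose hinge pin is already out, from the stand and lay it (not drop it) flat inside the wooden parts box, and let go of it. Then take the new silver arm from the cork mat, bring its knuckle down between the two ears of the stand's fork, bar level over the white rollers, and hold it up so that its pin hole lines up with the holes in the ears, not pressed against the stand: finish while still holding it there, so that I can push the pin through. Go gently with the stand, and do not move the hinge pin, the cork jar or the glue bottle.

Things in the scene. Friction and masses are not known exactly. Their poses are not given: they have to be found in the camera images.
- lathe_bed: bed of the rod lathe, fixed: two aluminium rails 1.1 m long running along its y axis, 110 mm wide (x) over all, 35 mm high, with a grey motor headstock (to 135 mm above the table, centred at its y = +470 mm, chuck from y = +370 mm) and a second, plain roller stand without fork at y = -400 mm, to 150 mm above the table; origin on the table under the middle of the bed; may be turned a little
- stand: black roller stand with a fork, fixed on the bed; origin: centre of its foot's underside, 35 mm above the table; x towards the fork (away from the robot), y along the bed, z up. Upright plate at y = +15 to +24 mm, its top 76 mm above the origin, near the rollers (x = -95 to -33 mm) 113 mm. Hinge block and fork from x = +41 to +77 mm
- rollers (a point): midway between the stand's two white rollers (26 mm diameter, 14 mm wide, axes along y, centres 16 mm either side in x): at x = -65, y = 0, z = +95 mm in the stand's frame; axes as the stand's. An arm's wheel nests on them with its centre 19 mm above this point
- fork_axis (a point): midpoint on the axis (stand's y) of the 9 mm brass-bushed pin holes in the fork's two ears: x +55, y 0, z +120 mm in the stand's frame, 155 mm above the table; axes as the stand's. Ears 8 mm thick, 28 mm apart (2 mm play each side of a knuckle), tops 14 mm above this point. Fork floor 18 mm below it: a knuckle on the floor is 6 mm too low. Rear wall 14 mm behind (+x)
- new_arm: NEW hold-down arm, bare aluminium, white wheel, loose, flat on the cork mat, knuckle end away from the robot, +x within 45 degrees of world x. Bar along x; at one end a knuckle (barrel along y, 24 mm diameter, 24 mm long) with a 9 mm pin hole along y, at the other a fixed wheel, 24 mm diameter. 144 mm over all, about 120 g. Origin: centre of the knuckle hole; the bar runs from there along -x, z up
- new_bar (a point): middle of the new arm's bar, its balance point, x = -60 mm in the arm's frame, axes as the arm's: bare bar 14 mm wide (y), 12 mm high (z), free for gripping 40 mm either way; on a flat surface the arm lies level with this point 12 mm above the surface
- old_arm: OLD hold-down arm, red, black rubber wheel, loose, unpinned, level in the stand: knuckle on the fork floor, wheel on the rollers. Bar along x; at one end a knuckle (barrel along y, 24 mm diameter, 24 mm long) with a 9 mm pin hole along y, at the other a fixed wheel, 24 mm diameter. 144 mm over all, about 120 g. Origin: centre of the knuckle hole; the bar runs from there along -x, z up
- old_bar (a point): middle of the old arm's bar, its balance point, x = -60 mm in the arm's frame, axes as the arm's: bare bar 14 mm wide (y), 12 mm high (z), free for gripping 40 mm either way; on a flat surface the arm lies level with this point 12 mm above the surface
- old_wheel (a point): centre of the old arm's wheel (x = -120 mm in the arm's frame)
- parts_box: open wooden parts box, fixed, empty, 210 mm (x) by 140 mm (y), 45 mm high, walls and floor 6 mm thick; origin at the centre of its underside on the table
- mat: cork mat, fixed, 180 x 180 mm, 4 mm thick; origin at the centre of its underside on the table
- hinge_pin: bystander: loose steel T-handled hinge pin, 8 mm diameter, 61 mm long with a bullet nose, lying on the table; origin under its middle, nose to its +x
- cork_jar: bystander: clear jar of cork rings with a white lid, 63 mm diameter, 60 mm high; origin at the centre of its underside
- glue: bystander: yellow glue bottle with a red cap, 52 mm diameter, 150 mm high, standing beyond the bed; origin at the centre of its underside
Not all that is in view belongs to the job. Several things have the shape of the old_arm; the one meant has the colours described above.

How it is judged:
By the outcome, as a careful person would: the job done as asked, in the order asked, and still so for the second after the job is handed in, while the arm keeps its last pose, push and grip.
It also fails if it takes over 58 s, if anything falls off the work surface, if the arm or the gripper's body presses on something with over 40 N, if the wrist force passes 120 N, or if a joint passes its speed limit or range.

## Working session

There is one attempt and no reset: what is moved stays moved. The work goes in short steps, Python scripts to look and compute and a tool call to move; the robot and the scene stay as the last step left them, time stands still between calls to the robot, and variables do not carry over. Pictures are saved under pics/ and viewed, about 8 in all and at most 12, crops included, and the job is handed in when it is done.

Besides the shell and the picture viewer there is one more tool, called after "Call:" by a JSON object that holds its "fn" and its "kwargs", one argument or row to a line. jog_arm: Moves the arm, as the interface text tells. Its arguments: {"type":"object","properties":{"slide":{"type":"array","items":{"type":"array","items":{"type":"number"}}},"angular":{"type":"array","items":{"type":"array","items":{"type":"number"}}},"claw":{"type":"array","items":{"type":"number"}}},"required":["slide","angular","claw"]}

```bash
mkdir -p pics
python3 - <<'E'
from workcell import ctrl, imaging
import cv2,numpy as np
for n in("top","side"):
    d=imaging.get_image(n); cv2.imwrite(f"pics/{n}0.png",d["image"]); np.savez(f"{n}0.npz",**d)
    print(n,d["K"].tolist(),d["dist_coeffs"],np.round(d["T"],3).tolist())
s=ctrl.get_state();print(s,ctrl.tcp_to_grasp)
E
```

```text
top [[558.203402820572, 0.0, 314.5935065971823], [0.0, 558.203402820572, 236.75502105257954], [0.0, 0.0, 1.0]] [-0.16101601  0.          0.          0.          0.        ] [[-0.011, -0.989, 0.147, 0.419], [-1.0, 0.012, 0.009, 0.092], [-0.011, -0.147, -0.989, 1.334], [0.0, 0.0, 0.0, 1.0]]
side [[490.53227565026646, 0.0, 318.08956667924105], [0.0, 490.53227565026646, 236.38531680810917], [0.0, 0.0, 1.0]] [-0.04135259  0.          0.          0.          0.        ] [[-0.799, -0.446, 0.404, 0.224], [-0.602, 0.594, -0.534, 0.599], [-0.002, -0.669, -0.743, 0.83], [0.0, 0.0, 0.0, 1.0]]
{'time': 0.1, 'joints': array([ 1.20190039e+00,  8.79052840e-02,  1.37204902e+00,  1.54014682e-05,
        1.68358395e+00, -1.03089691e-01]), 'dq': array([ 0.0007398 , -0.00093242, -0.0019803 ,  0.00078304,  0.00113422,
       -0.00041833]), 'joint_efforts': array([ 1.90663610e-03, -3.41251945e+01, -3.03302193e+01,  7.20031606e-02,
        3.04565567e-02, -8.82922177e-05]), 'tool_pos': array([0.14430193, 0.53024688, 0.20443543]), 'orientation': array([ 0.56125669, -0.42968944,  0.56243563,  0.42898028]), 'wrist_force': array([-0.38368193,  0.88962206,  0.34902547]), 'ft_torque': array([ 0.01921725, -0.02300975,  0.0248595 ]), 'opening': 0.09396799291784405} -0.0188
```

View pics/top0.png

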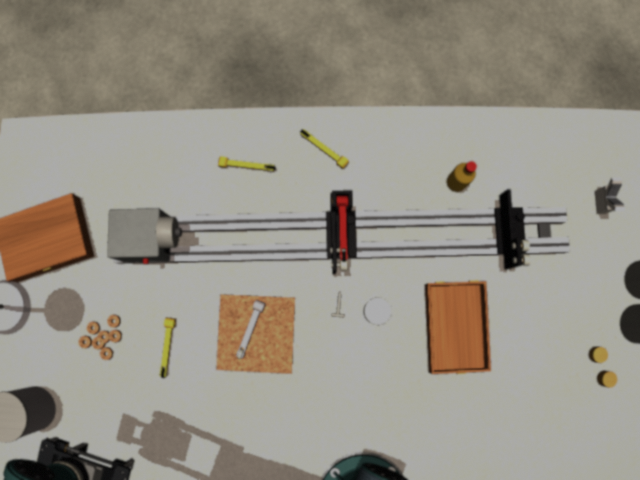

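View pics/side0.png

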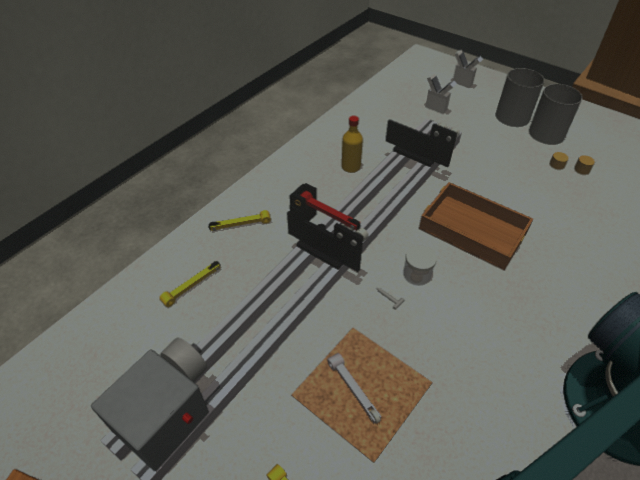

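Top view candidates: yellow arms at (247,164), (324,149) and (167,347); the red arm in the stand at (342,225), which is the old one by colour; the silver arm on the mat at (250,329), which is the new one. The box is at (458,327). I'll check the choice in a close crop.

Run:
```python
import cv2,numpy as np
t=cv2.imread("pics/top0.png");s=cv2.imread("pics/side0.png")
def crop(i,x,y,w,h,k,g=1.0):
    c=cv2.resize(i[y:y+h,x:x+w],None,fx=k,fy=k,interpolation=cv2.INTER_CUBIC)
    c=np.clip(c.astype(float)*g,0,255).astype(np.uint8)
    for q in range(0,w,10): cv2.line(c,(q*k,0),(q*k,5 if q%20 else 10),(0,255,0),1); q%20==0 and cv2.putText(c,str(x+q),(q*k,20),0,.35,(0,255,0))
    for q in range(0,h,10): cv2.line(c,(0,q*k),(5 if q%20 else 10,q*k),(0,255,0),1); q%20==0 and cv2.putText(c,str(y+q),(10,q*k+4),0,.35,(0,255,0))
    return c
a=crop(t,310,180,65,100,6,1.6); b=crop(s,280,180,100,100,4,1.6)
o=np.zeros((600,800,3),np.uint8); o[:600,:390]=a; o[:400,400:]=b
cv2.imwrite("pics/c1.png",o)
a=crop(t,210,285,95,95,4); b=crop(s,320,340,70,90,5); 
o=np.zeros((560,800,3),np.uint8); o[:380,:380]=a; o[:450,400:750]=b
cv2.imwrite("pics/c2.png",o)
```

```text
(no output)
```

View pics/c1.png

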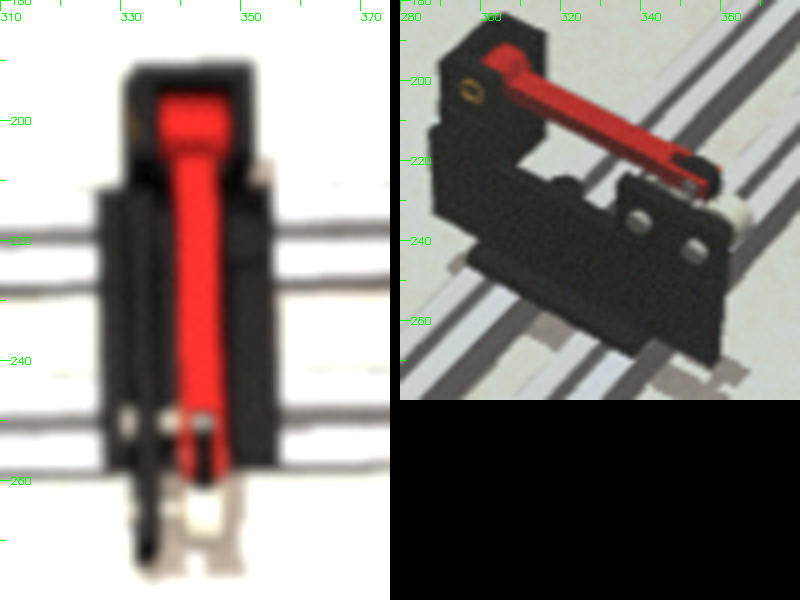

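View pics/c2.png

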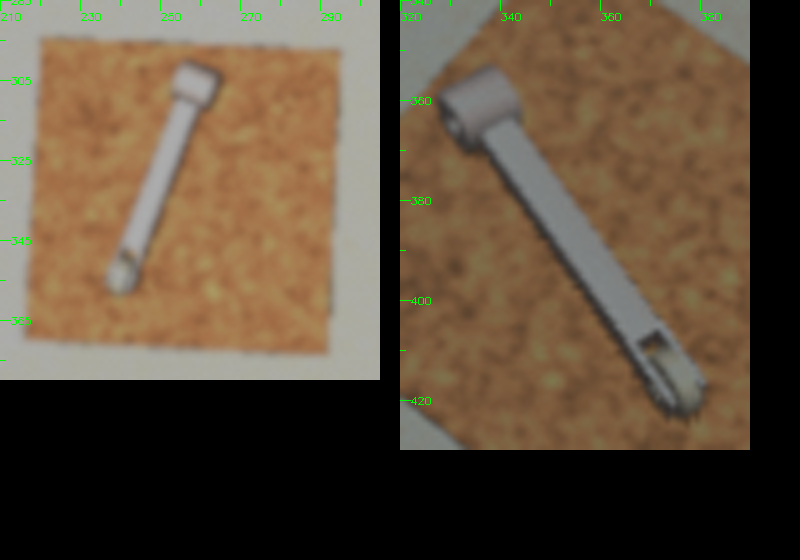

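The crops show the red bar with a black wheel seated in the stand: knuckle at top (342,200), wheel at (344,255), bushing in the side view at (297.75,202.75). The silver arm lies on the mat, knuckle at top (259,306), wheel at (240.5,353).

```bash
cat > h.py <<'E'
import numpy as np,cv2
from scipy.optimize import least_squares
from scipy.spatial.transform import Rotation as R
C={n:dict(np.load(f"{n}0.npz")) for n in("top","side")}
def proj(n,P):
    c=C[n];Ti=np.linalg.inv(c["T"]);P=np.atleast_2d(P).astype(float)
    return cv2.projectPoints(P,cv2.Rodrigues(Ti[:3,:3])[0],Ti[:3,3],c["K"],c["dist_coeffs"])[0][:,0]
def back(n,uv,z):
    c=C[n];p=cv2.undistortPoints(np.array([[uv]],float),c["K"],c["dist_coeffs"])[0,0]
    d=c["T"][:3,:3]@[p[0],p[1],1];o=c["T"][:3,3];return o+d*(z-o[2])/d[2]
def fit(obs,z0,x0):
    # obs: (cam, local mm, uv, mask)
    def r(q):
        out=[]
        for n,l,uv,m in obs:
            c,s=np.cos(q[2]),np.sin(q[2]);l=np.array(l)/1000
            P=[q[0]+c*l[0]-s*l[1],q[1]+s*l[0]+c*l[1],z0+l[2]]
            out+=list((proj(n,P)[0]-uv)*m)
        return np.array(out)
    s=least_squares(r,x0);return s.x,r(s.x).reshape(-1,2)
E
python3 - <<'E'
from h import *
np.set_printoptions(precision=4,suppress=True)
for p in((117,15),):pass
st=[("side",(55,22,120),(297.75,202.75),(1,1)),("side",(-49,24,95),(339.5,235.5),(1,1)),("side",(-81,24,95),(353.5,242.5),(1,1)),
("top",(77,0,134),(341.8,191),(1,.5)),("top",(-95,19.5,113),(334.3,274),(1,.5))]
q,r=fit(st,.035,[.55,.05,0]);print("stand",q,"deg",np.degrees(q[2]));print(r)
c,s=np.cos(q[2]),np.sin(q[2]);print("fork",q[0]+.055*c,q[1]+.055*s)
print("bushing side@.155",back("side",(297.75,202.75),.155))
print("top knuckle",back("top",(342.3,201),.161),"bar",back("top",(343.4,230),.155),back("top",(342.9,214),.155))
na=[("top",(0,0,8),(258.9,306),(1,1)),("top",(-120,0,6),(240.7,353),(1,1)),("side",(0,0,0),(336,361),(1,1)),("side",(-120,0,0),(376.3,417),(1,1))]
q,r=fit(na,.016,[.4,.25,0]);print("new",q,np.degrees(q[2]));print(r)
for uv in((426,283),(487,281),(490,373),(428,374)):print("box",back("top",uv,.045))
print("jar",back("top",(377,311),.06),"pin",back("top",(339,304),.005),"mat",[back("top",(210+x/4,285+y/4),.004)[:2] for x,y in((40,37),(341,50),(328,353),(26,338))])
# rails edge line
g=cv2.cvtColor(cv2.imread("pics/top0.png"),cv2.COLOR_BGR2GRAY).astype(float)
for a,b in((205,235),(240,270)):
  L=[]
  for u in list(range(190,320,5))+list(range(362,490,5)):
    v=a+np.argmin(g[a:b,u]);w=g[v-2:v+3,u];w=w.max()-w
    L.append(back("top",(u,v-2+(w*np.arange(5)).sum()/w.sum()),.02)[:2])
  L=np.array(L);k=np.polyfit(L[:,1],L[:,0],1);res=L[:,0]-np.polyval(k,L[:,1]);ok=abs(res)<np.median(abs(res))*2.5;k=np.polyfit(L[ok,1],L[ok,0],1);print("rail",k,"yaw deg",-np.degrees(np.arctan(k[0])),ok.sum())
E
```

```text
stand [0.6206 0.0444 0.0002] deg 0.012892638807807926
[[ 0.6405  0.0123]
 [ 0.9493 -0.1949]
 [ 0.7233  0.3094]
 [-0.455  -1.687 ]
 [-0.9801 -2.6032]]
fork 0.6755791964218565 0.04441034768671115
bushing side@.155 [0.6766 0.0671 0.155 ]
top knuckle [0.67   0.0426 0.161 ] bar [0.6079 0.0412 0.155 ] [0.6427 0.0416 0.155 ]
new [ 0.454   0.2382 -0.3679] -21.079427556998205
[[-0.7691 -1.177 ]
 [-0.8208  0.0095]
 [ 1.3003  0.4309]
 [ 0.148  -0.8216]]
box [ 0.4988 -0.1532  0.045 ]
box [ 0.5007 -0.2982  0.045 ]
box [ 0.2878 -0.297   0.045 ]
box [ 0.2901 -0.1517  0.045 ]
jar [ 0.4359 -0.0361  0.06  ] pin [0.4545 0.0482 0.005 ] mat [array([0.4803, 0.3322]), array([0.4711, 0.1519]), array([0.2931, 0.1609]), array([0.3021, 0.3397])]
rail [-0.0227  0.6455] yaw deg 1.2988401782215506 52
rail [-0.0108  0.583 ] yaw deg 0.6211438715583608 49
```

```bash
cat > plan.py <<'E'
import sys,numpy as np
from workcell import ctrl
from scipy.spatial.transform import Rotation as R
def cur():
    s=ctrl.get_state();q=s["orientation"];return s,R.from_quat([q[1],q[2],q[3],q[0]])
def plan(p,yawdeg):
    s,r=cur();M=r.as_matrix();b=[]
    for sg in(1,-1):
        y=np.radians(yawdeg);z=sg*np.array([-np.sin(y),np.cos(y),0]);x=np.array([0,0,-1.]);T=np.c_[x,np.cross(z,x),z]
        b.append(R.from_matrix(M.T@T).as_rotvec())
    b.sort(key=np.linalg.norm);sl=M.T@(np.array(p)-s["tool_pos"])
    print("t",round(s["time"],2),"tcp",np.round(s["tool_pos"],4),"F",np.round(s["wrist_force"],1),"open",round(s["opening"],4),"j",np.round(s["joints"],2))
    print("slide",np.round(sl,4),"ang",np.round(b[0],4),"rows",np.linalg.norm(sl)/.0417,np.degrees(np.linalg.norm(b[0]))/7.16," alt ang",np.round(b[1],3))
    print("tool x,y,z in world\n",np.round(M.T,3))
if __name__=="__main__":
    a=list(map(float,sys.argv[1:]));plan(a[:3],a[3])
E
python3 plan.py .616 .043 .2 1
```

```text
t 0.1 tcp [0.1443 0.5302 0.2044] F [-0.4  0.9  0.3] open 0.094 j [ 1.2   0.09  1.37  0.    1.68 -0.1 ]
slide [ 0.005  -0.5831 -0.3462] ang [-0.2833 -0.0019 -0.0005] rows 16.263312037100373 2.266739930756703  alt ang [ 2.858e+00 -1.000e-03  3.000e-03]
tool x,y,z in world
 [[-0.001 -0.002 -1.   ]
 [-0.965  0.263  0.   ]
 [ 0.263  0.965 -0.002]]
```

Call:
{"fn": "jog_arm", "kwargs": {
  "slide": [
    [-0.015,-0.5831,-0.3462],
    [-0.015,-0.5831,-0.3462],
    [-0.015,-0.5831,-0.3462],
    [-0.015,-0.5831,-0.3462],
    [-0.015,-0.5831,-0.3462],
    [-0.015,-0.5831,-0.3462],
    [-0.015,-0.5831,-0.3462],
    [-0.015,-0.5831,-0.3462],
    [-0.015,-0.5831,-0.3462],
    [-0.015,-0.5831,-0.3462],
    [-0.015,-0.5831,-0.3462],
    [-0.015,-0.5831,-0.3462],
    [-0.015,-0.5831,-0.3462],
    [-0.015,-0.5831,-0.3462],
    [-0.015,-0.5831,-0.3462],
    [-0.015,-0.5831,-0.3462],
    [-0.015,-0.5831,-0.3462],
    [-0.015,-0.5831,-0.3462],
    [-0.015,-0.5831,-0.3462],
    [-0.015,-0.5831,-0.3462]
  ],
  "angular": [
    [-0.283,0,0],
    [-0.283,0,0],
    [-0.283,0,0],
    [-0.283,0,0],
    [-0.283,0,0],
    [-0.283,0,0],
    [-0.283,0,0],
    [-0.283,0,0],
    [-0.283,0,0],
    [-0.283,0,0],
    [-0.283,0,0],
    [-0.283,0,0],
    [-0.283,0,0],
    [-0.283,0,0],
    [-0.283,0,0],
    [-0.283,0,0],
    [-0.283,0,0],
    [-0.283,0,0],
    [-0.283,0,0],
    [-0.283,0,0]
  ],
  "claw": [0.04,0.04,0.04,0.04,0.04,0.04,0.04,0.04,0.04,0.04,0.04,0.04,0.04,0.04,0.04,0.04,0.04,0.04,0.04,0.04]
}}

```text
time: 1.77
tool_pos: [0.6154, 0.0443, 0.2201]
orientation: [0.495, -0.504, 0.496, 0.505]
wrist_force: [-0.5, -0.4, 0.2]
opening: 0.0401
```

```bash
python3 plan.py .616 .043 .140 1
```

```text
t 1.77 tcp [0.6154 0.0443 0.2201] F [-0.5 -0.4  0.2] open 0.0401 j [-0.02  0.24  1.17  0.    1.73 -1.61]
slide [ 0.0801 -0.0007 -0.0014] ang [ 0.0004  0.0008 -0.0013] rows 1.9202202841395253 0.012849281532527968  alt ang [-3.141e+00  2.000e-03  1.000e-03]
tool x,y,z in world
 [[-0.001  0.001 -1.   ]
 [-1.    -0.018  0.001]
 [-0.018  1.     0.001]]
```

Call:
{"fn": "jog_arm", "kwargs": {
  "slide": [
    [0.03,0,-0.001],
    [0.05,0,-0.001],
    [0.065,0,-0.001],
    [0.073,0,-0.001],
    [0.08,0,-0.001],
    [0.08,0,-0.001],
    [0.08,0,-0.001]
  ],
  "angular": [
    [0,0,0],
    [0,0,0],
    [0,0,0],
    [0,0,0],
    [0,0,0],
    [0,0,0],
    [0,0,0]
  ],
  "claw": [0.04,0.04,0.04,0.04,0.04,0.04,0.04]
}}

```text
time: 2.35
tool_pos: [0.6162, 0.0432, 0.1413]
orientation: [-0.496, 0.505, -0.495, -0.504]
wrist_force: [0.2, -0.4, 0.1]
opening: 0.04
```

```bash
cat > look.py <<'E'
import sys,cv2,numpy as np
from workcell import imaging
def crop(i,x,y,w,h,k,g=1.5):
    c=cv2.resize(i[y:y+h,x:x+w],None,fx=k,fy=k,interpolation=cv2.INTER_CUBIC)
    c=np.clip(c.astype(float)*g,0,255).astype(np.uint8)
    for q in range(0,w,10): cv2.line(c,(q*k,0),(q*k,5 if q%20 else 10),(0,255,0),1); q%20==0 and cv2.putText(c,str(x+q),(q*k,20),0,.35,(0,255,0))
    for q in range(0,h,10): cv2.line(c,(0,q*k),(5 if q%20 else 10,q*k),(0,255,0),1); q%20==0 and cv2.putText(c,str(y+q),(10,q*k+4),0,.35,(0,255,0))
    return c
def two(name,a,b):
    o=np.zeros((600,800,3),np.uint8)
    for n,(x,y,w,h,k),ox in(("top",a,0),("side",b,400)):
        im=imaging.get_image(n)["image"];cv2.imwrite(f"pics/{name}_{n}.png",im);c=crop(im,x,y,w,h,k);o[:c.shape[0],ox:ox+c.shape[1]]=c
    cv2.imwrite(f"pics/{name}.png",o)
E
python3 - <<'E'
from look import *
two("g1",(305,180,65,100,6),(280,160,100,120,4))
from workcell import ctrl
for _ in range(3):
    imaging.get_image("top");s=ctrl.get_state();print(np.round(s["tool_pos"],4),s["wrist_force"])
E
```

```text
[0.6169 0.0427 0.1421] [-0.79209245  0.15877462  0.51978834]
[0.6169 0.0426 0.1419] [ 0.88181927 -0.07039483 -0.02171475]
[0.6168 0.0425 0.1417] [-0.53910579  0.28247121 -0.23184546]
```

View pics/g1.png

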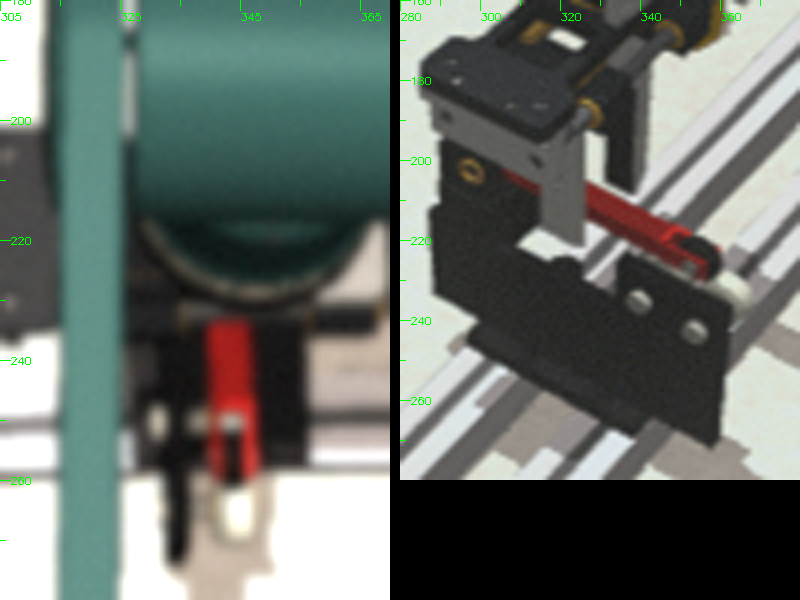

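The fingers straddle the red bar (near tip at about (320,220), far tip at (336,207)), and the bushing at (297,203) is still visible. Closing now.

Call:
{"fn": "jog_arm", "kwargs": {
  "slide": [
    [0.001,0,0],
    [0.001,0,0],
    [0.001,0,0],
    [0.001,0,0],
    [0.001,0,0],
    [0.001,0,0],
    [0.001,0,0],
    [0.001,0,0]
  ],
  "angular": [
    [0,0,0],
    [0,0,0],
    [0,0,0],
    [0,0,0],
    [0,0,0],
    [0,0,0],
    [0,0,0],
    [0,0,0]
  ],
  "claw": [0.03,0.02,0.015,0.008,0.008,0.008,0.008,0.008]
}}

```text
time: 3.27
tool_pos: [0.6161, 0.0426, 0.1394]
orientation: [0.496, -0.504, 0.496, 0.504]
wrist_force: [-0.7, 0.3, -0.2]
opening: 0.0134
```

```bash
python3 plan.py .616 .043 .24 1
```

```text
t 3.27 tcp [0.6161 0.0426 0.1394] F [-0.7  0.3 -0.2] open 0.0134 j [-0.02  0.26  1.31  0.    1.58 -1.61]
slide [-1.006e-01  1.000e-04  5.000e-04] ang [-0.0002  0.0002 -0.0001] rows 2.41160145309498 0.0028333968919496476  alt ang [ 3.141 -0.    -0.   ]
tool x,y,z in world
 [[-0.     0.    -1.   ]
 [-1.    -0.017  0.   ]
 [-0.017  1.     0.   ]]
```

Call:
{"fn": "jog_arm", "kwargs": {
  "slide": [
    [-0.005,0,0],
    [-0.015,0,0],
    [-0.03,0,0],
    [-0.055,0,0],
    [-0.085,0,0],
    [-0.1,0,0],
    [-0.1,0,0]
  ],
  "angular": [
    [0,0,0],
    [0,0,0],
    [0,0,0],
    [0,0,0],
    [0,0,0],
    [0,0,0],
    [0,0,0]
  ],
  "claw": [0.008,0.008,0.008,0.008,0.008,0.008,0.008]
}}

```text
time: 3.85
tool_pos: [0.6183, 0.0424, 0.2461]
orientation: [-0.498, 0.507, -0.493, -0.501]
wrist_force: [0.6, -0.4, -1.0]
opening: 0.0135
```

```bash
python3 plan.py .394 -.225 .15 -0.5
```

```text
t 3.85 tcp [0.6183 0.0424 0.2461] F [ 0.6 -0.4 -1. ] open 0.0135 j [-0.02  0.23  1.12 -0.    1.77 -1.61]
slide [ 0.0937  0.2299 -0.2635] ang [ 0.0259 -0.0003  0.0108] rows 8.681194266036222 0.22429213455027425  alt ang [-3.116e+00 -1.700e-02 -1.000e-03]
tool x,y,z in world
 [[ 0.011 -0.    -1.   ]
 [-1.    -0.017 -0.011]
 [-0.017  1.    -0.   ]]
```

Call:
{"fn": "jog_arm", "kwargs": {
  "slide": [
    [0,0.03,-0.035],
    [0,0.06,-0.07],
    [0,0.085,-0.1],
    [0.01,0.11,-0.13],
    [0.02,0.135,-0.16],
    [0.04,0.16,-0.187],
    [0.06,0.185,-0.216],
    [0.075,0.205,-0.24],
    [0.085,0.22,-0.257],
    [0.09,0.226,-0.264],
    [0.09,0.226,-0.264],
    [0.09,0.226,-0.264],
    [0.09,0.226,-0.264],
    [0.09,0.226,-0.264]
  ],
  "angular": [
    [0.026,0,0],
    [0.026,0,0],
    [0.026,0,0],
    [0.026,0,0],
    [0.026,0,0],
    [0.026,0,0],
    [0.026,0,0],
    [0.026,0,0],
    [0.026,0,0],
    [0.026,0,0],
    [0.026,0,0],
    [0.026,0,0],
    [0.026,0,0],
    [0.026,0,0]
  ],
  "claw": [0.008,0.008,0.008,0.008,0.008,0.008,0.008,0.008,0.008,0.008,0.008,0.008,0.008,0.008]
}}

```text
time: 5.02
tool_pos: [0.3961, -0.2247, 0.1504]
orientation: [0.502, -0.499, 0.501, 0.498]
wrist_force: [1.1, 1.0, -1.1]
opening: 0.0136
```

```bash
python3 plan.py .394 -.225 .009 -0.5;python3 - <<'E'
from look import *
two("g2",(410,250,98,140,4),(400,130,160,150,2))
E
```

```text
t 5.02 tcp [ 0.3961 -0.2247  0.1504] F [ 1.1  1.  -1.1] open 0.0136 j [-0.64 -0.11  1.67  0.    1.57 -2.21]
slide [ 0.1414  0.0024 -0.0002] ang [ 0.002  -0.0006  0.0018] rows 3.3913246273298014 0.02181311947933032  alt ang [-3.14e+00 -3.00e-03 -1.00e-03]
tool x,y,z in world
 [[ 0.002 -0.001 -1.   ]
 [-1.     0.007 -0.002]
 [ 0.007  1.    -0.001]]
```

View pics/g2.png

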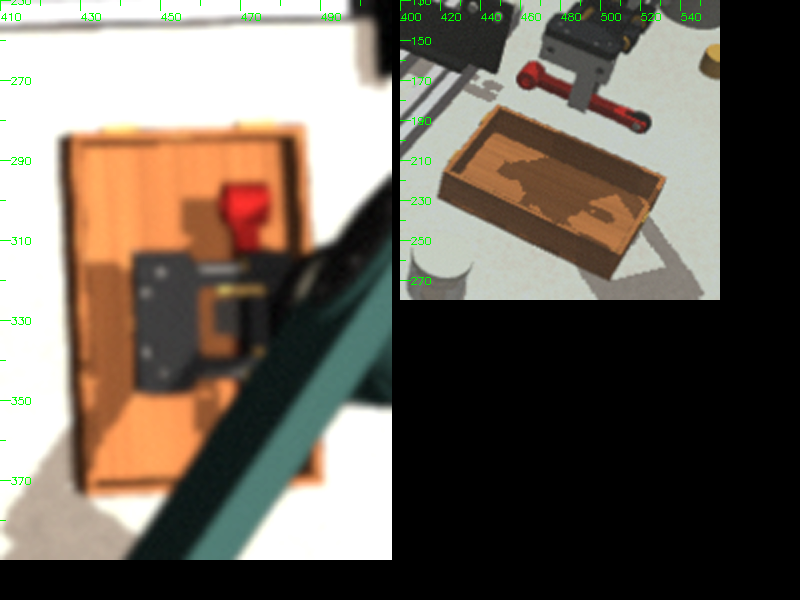

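The red arm is held level by its bar over the box (knuckle at top (469,300)), and the box is empty. I'll lower it gently.

Call:
{"fn": "jog_arm", "kwargs": {
  "slide": [
    [0.025,0,0],
    [0.055,0,0],
    [0.085,0,0],
    [0.11,0,0],
    [0.12,0,0],
    [0.126,0,0],
    [0.13,0.001,0],
    [0.132,0.001,0],
    [0.132,0.001,0],
    [0.132,0.001,0],
    [0.132,0.001,0],
    [0.132,0.001,0]
  ],
  "angular": [
    [0,0,0],
    [0,0,0],
    [0,0,0],
    [0,0,0],
    [0,0,0],
    [0,0,0],
    [0,0,0],
    [0,0,0],
    [0,0,0],
    [0,0,0],
    [0,0,0],
    [0,0,0]
  ],
  "claw": [0.008,0.008,0.008,0.008,0.008,0.008,0.008,0.008,0.008,0.008,0.008,0.008]
}}

```text
time: 6.12
tool_pos: [0.3944, -0.2258, 0.0184]
orientation: [0.502, -0.498, 0.502, 0.497]
wrist_force: [-0.8, -0.5, -1.1]
opening: 0.0139
```

```bash
python3 plan.py .394 -.225 .009 -0.5
```

```text
t 6.12 tcp [ 0.3944 -0.2258  0.0184] F [-0.8 -0.5 -1.1] open 0.0139 j [-0.64 -0.01  1.85  0.    1.29 -2.21]
slide [0.0094 0.0004 0.0008] ang [-0.0001 -0.0011  0.0016] rows 0.22623477233687442 0.015506847350428603  alt ang [3.141e+00 3.000e-03 2.000e-03]
tool x,y,z in world
 [[ 0.002 -0.001 -1.   ]
 [-1.     0.009 -0.002]
 [ 0.009  1.    -0.001]]
```

Call:
{"fn": "jog_arm", "kwargs": {
  "slide": [
    [0.003,0,0],
    [0.006,0,0],
    [0.008,0,0],
    [0.009,0,0],
    [0.0095,0,0],
    [0.0095,0,0],
    [0.0095,0,0]
  ],
  "angular": [
    [0,0,0],
    [0,0,0],
    [0,0,0],
    [0,0,0],
    [0,0,0],
    [0,0,0],
    [0,0,0]
  ],
  "claw": [0.008,0.008,0.008,0.008,0.008,0.008,0.008]
}}

```text
time: 6.7
tool_pos: [0.3937, -0.2253, 0.0083]
orientation: [0.502, -0.498, 0.502, 0.498]
wrist_force: [-2.7, 1.1, 3.4]
opening: 0.0135
```

Contact (Fz went from -1 to +3 N). Release, then rise.

Call:
{"fn": "jog_arm", "kwargs": {
  "slide": [
    [0,0,0],
    [0,0,0],
    [0,0,0],
    [0,0,0],
    [0,0,0],
    [-0.01,0,0],
    [-0.03,0,0],
    [-0.06,0,0],
    [-0.1,0,0],
    [-0.14,0,0],
    [-0.16,0,0],
    [-0.16,0,0],
    [-0.16,0,0]
  ],
  "angular": [
    [0,0,0],
    [0,0,0],
    [0,0,0],
    [0,0,0],
    [0,0,0],
    [0,0,0],
    [0,0,0],
    [0,0,0],
    [0,0,0],
    [0,0,0],
    [0,0,0],
    [0,0,0],
    [0,0,0]
  ],
  "claw": [0.02,0.03,0.04,0.04,0.04,0.04,0.04,0.04,0.04,0.04,0.04,0.04,0.04]
}}

```text
time: 7.78
tool_pos: [0.3946, -0.2259, 0.1701]
orientation: [0.502, -0.499, 0.502, 0.496]
wrist_force: [-0.9, -0.3, -0.5]
opening: 0.0401
```

```bash
python3 - <<'E'
from h import *
# new arm bar mid from each camera, axis line from bar edges
# top crop c2: bar centreline points (crop/4): near knuckle & near wheel
k=back("top",(210+187/4,285+110/4),.022);w=back("top",(210+134/4,285+248/4),.022);print("top",k,w,np.degrees(np.arctan2(*(k-w)[[1,0]])))
k=back("side",(320+(502-400)/5,340+125/5),.022);w=back("side",(320+(655-400)/5,340+345/5),.022);print("side",k,w,np.degrees(np.arctan2(*(k-w)[[1,0]])))
E
python3 plan.py .398 .26 .15 -21
```

```text
top [0.43608768 0.24166414 0.022     ] [0.35592377 0.27283516 0.022     ] -21.2481248267927
side [0.443709   0.24324736 0.022     ] [0.35520531 0.27873442 0.022     ] -21.84915802136418
t 7.78 tcp [ 0.3946 -0.2259  0.1701] F [-0.9 -0.3 -0.5] open 0.0401 j [-0.64 -0.12  1.65  0.    1.61 -2.21]
slide [0.0189 0.0009 0.486 ] ang [ 0.3578 -0.0018  0.004 ] rows 11.663280314038301 2.863122285707784  alt ang [-2.784 -0.006 -0.003]
tool x,y,z in world
 [[ 0.004 -0.003 -1.   ]
 [-1.     0.009 -0.004]
 [ 0.009  1.    -0.003]]
```

Call:
{"fn": "jog_arm", "kwargs": {
  "slide": [
    [0,0,0.03],
    [0,0,0.07],
    [0,0,0.11],
    [0,0,0.15],
    [0,0,0.19],
    [0,0,0.23],
    [0,0,0.27],
    [0,0,0.31],
    [0,0,0.35],
    [0,0,0.39],
    [0.02,0,0.43],
    [0.04,0.001,0.46],
    [0.06,0.001,0.48],
    [0.08,0.001,0.486],
    [0.1,0.001,0.486],
    [0.11,0.001,0.486],
    [0.115,0.001,0.486],
    [0.115,0.001,0.486],
    [0.115,0.001,0.486]
  ],
  "angular": [
    [0.1,0,0],
    [0.2,0,0],
    [0.3,0,0],
    [0.36,0,0],
    [0.36,0,0],
    [0.36,0,0],
    [0.36,0,0],
    [0.36,0,0],
    [0.36,0,0],
    [0.36,0,0],
    [0.36,0,0],
    [0.36,0,0],
    [0.36,0,0],
    [0.36,0,0],
    [0.36,0,0],
    [0.36,0,0],
    [0.36,0,0],
    [0.36,0,0],
    [0.36,0,0]
  ],
  "claw": [0.04,0.04,0.04,0.04,0.04,0.04,0.04,0.04,0.04,0.04,0.04,0.04,0.04,0.04,0.04,0.04,0.04,0.04,0.04]
}}

```text
time: 9.37
tool_pos: [0.3972, 0.2603, 0.0532]
orientation: [0.583, -0.4, 0.583, 0.4]
wrist_force: [0.4, 0.9, -0.7]
opening: 0.0399
```

```bash
python3 plan.py .398 .26 .0065 -21.3;python3 - <<'E'
from look import *
two("g3",(410,250,98,140,4),(310,320,100,120,4))
E
```

```text
t 9.37 tcp [0.3972 0.2603 0.0532] F [ 0.4  0.9 -0.7] open 0.0399 j [ 0.46  0.    1.77  0.    1.37 -0.74]
slide [ 0.0467 -0.0008 -0.    ] ang [0.0022 0.0001 0.    ] rows 1.120417248785532 0.017604872127643466  alt ang [-3.139 -0.     0.   ]
tool x,y,z in world
 [[ 0.     0.    -1.   ]
 [-0.932  0.361 -0.   ]
 [ 0.361  0.932  0.   ]]
```

View pics/g3.png

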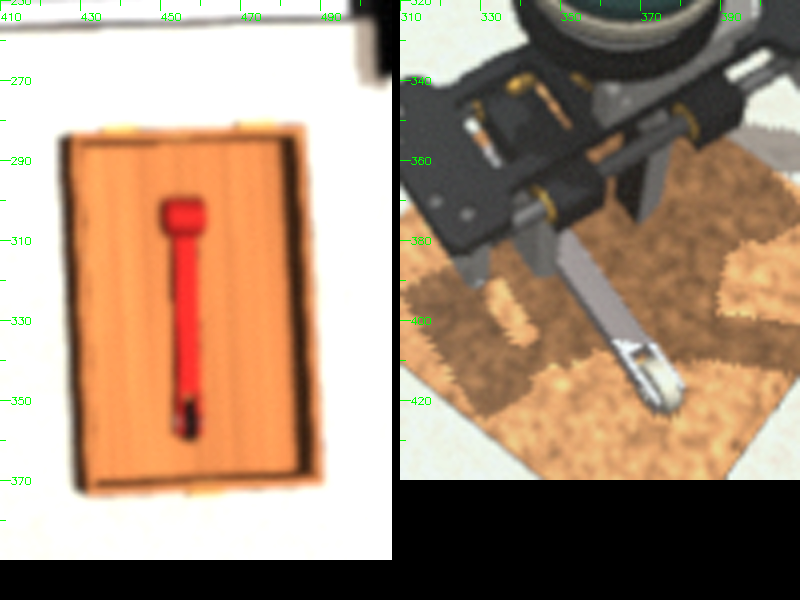

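The red arm lies flat in the box (458,320). The fingers straddle the silver bar. Descend, then close.

Call:
{"fn": "jog_arm", "kwargs": {
  "slide": [
    [0.015,0,0],
    [0.03,0,0],
    [0.038,0,0],
    [0.043,0,0],
    [0.046,0,0],
    [0.046,0,0],
    [0.046,0,0],
    [0.046,0,0],
    [0.046,0,0],
    [0.046,0,0],
    [0.046,0,0],
    [0.046,0,0],
    [0.046,0,0],
    [0.046,0,0]
  ],
  "angular": [
    [0,0,0],
    [0,0,0],
    [0,0,0],
    [0,0,0],
    [0,0,0],
    [0,0,0],
    [0,0,0],
    [0,0,0],
    [0,0,0],
    [0,0,0],
    [0,0,0],
    [0,0,0],
    [0,0,0],
    [0,0,0]
  ],
  "claw": [0.04,0.04,0.04,0.04,0.04,0.04,0.04,0.03,0.02,0.012,0.008,0.008,0.008,0.008]
}}

```text
time: 10.63
tool_pos: [0.3972, 0.2609, 0.0073]
orientation: [0.583, -0.4, 0.583, 0.4]
wrist_force: [0.2, -0.2, 1.0]
opening: 0.0139
```

```bash
python3 plan.py .398 .26 .2 1
```

```text
t 10.63 tcp [0.3972 0.2609 0.0073] F [ 0.2 -0.2  1. ] open 0.0139 j [ 0.46  0.05  1.82  0.    1.27 -0.74]
slide [-0.1927 -0.0011 -0.0004] ang [-0.3863  0.0006  0.0004] rows 4.622149400273482 3.09136823640987  alt ang [ 2.755e+00  1.000e-03 -1.000e-03]
tool x,y,z in world
 [[ 0.001  0.001 -1.   ]
 [-0.933  0.361 -0.   ]
 [ 0.361  0.933  0.001]]
```

Call:
{"fn": "jog_arm", "kwargs": {
  "slide": [
    [-0.01,0,0],
    [-0.03,0,0],
    [-0.06,0,0],
    [-0.1,0,0],
    [-0.14,0,0],
    [-0.17,0,0],
    [-0.19,0,0],
    [-0.2,0,0],
    [-0.2,0,0],
    [-0.2,0,0],
    [-0.2,0,0]
  ],
  "angular": [
    [0,0,0],
    [0,0,0],
    [0,0,0],
    [-0.1,0,0],
    [-0.2,0,0],
    [-0.3,0,0],
    [-0.386,0,0],
    [-0.386,0,0],
    [-0.386,0,0],
    [-0.386,0,0],
    [-0.386,0,0]
  ],
  "claw": [0.008,0.008,0.008,0.008,0.008,0.008,0.008,0.008,0.008,0.008,0.008]
}}

```text
time: 11.55
tool_pos: [0.396, 0.2601, 0.2047]
orientation: [0.495, -0.503, 0.497, 0.504]
wrist_force: [-0.5, -0.4, -1.4]
opening: 0.0137
```

```bash
python3 plan.py .616 .043 .205 1
```

```text
t 11.55 tcp [0.396  0.2601 0.2047] F [-0.5 -0.4 -1.4] open 0.0137 j [ 0.46 -0.08  1.54  0.    1.69 -1.13]
slide [-0.0007 -0.2165 -0.2206] ang [-0.0016 -0.0017 -0.0037] rows 7.411301773098366 0.0351398816936243  alt ang [ 3.14e+00 -6.00e-03  3.00e-03]
tool x,y,z in world
 [[-0.004 -0.002 -1.   ]
 [-1.    -0.016  0.004]
 [-0.016  1.    -0.002]]
```

Call:
{"fn": "jog_arm", "kwargs": {
  "slide": [
    [0,-0.02,-0.02],
    [0,-0.045,-0.045],
    [0,-0.07,-0.07],
    [0,-0.1,-0.1],
    [0,-0.13,-0.132],
    [0,-0.16,-0.163],
    [0,-0.185,-0.19],
    [0,-0.205,-0.21],
    [0,-0.216,-0.22],
    [0,-0.216,-0.22],
    [0,-0.216,-0.22],
    [0,-0.216,-0.22],
    [0,-0.216,-0.22],
    [0,-0.216,-0.22]
  ],
  "angular": [
    [0,0,0],
    [0,0,0],
    [0,0,0],
    [0,0,0],
    [0,0,0],
    [0,0,0],
    [0,0,0],
    [0,0,0],
    [0,0,0],
    [0,0,0],
    [0,0,0],
    [0,0,0],
    [0,0,0],
    [0,0,0]
  ],
  "claw": [0.008,0.008,0.008,0.008,0.008,0.008,0.008,0.008,0.008,0.008,0.008,0.008,0.008,0.008]
}}

```text
time: 12.72
tool_pos: [0.616, 0.0456, 0.2071]
orientation: [0.495, -0.505, 0.495, 0.505]
wrist_force: [0.6, 0.0, -1.1]
opening: 0.0135
```

```bash
python3 plan.py .616 .043 .165 1;python3 - <<'E'
from look import *
two("g4",(305,180,65,100,6),(285,150,80,110,5))
E
```

```text
t 12.72 tcp [0.616  0.0456 0.2071] F [ 0.6  0.  -1.1] open 0.0135 j [-0.02  0.24  1.19  0.    1.71 -1.61]
slide [ 0.0421  0.     -0.0026] ang [ 0.0013  0.0003 -0.0001] rows 1.011829929688086 0.010532137294926261  alt ang [-3.14  0.    0.  ]
tool x,y,z in world
 [[-0.     0.    -1.   ]
 [-1.    -0.019  0.   ]
 [-0.019  1.     0.   ]]
```

View pics/g4.png

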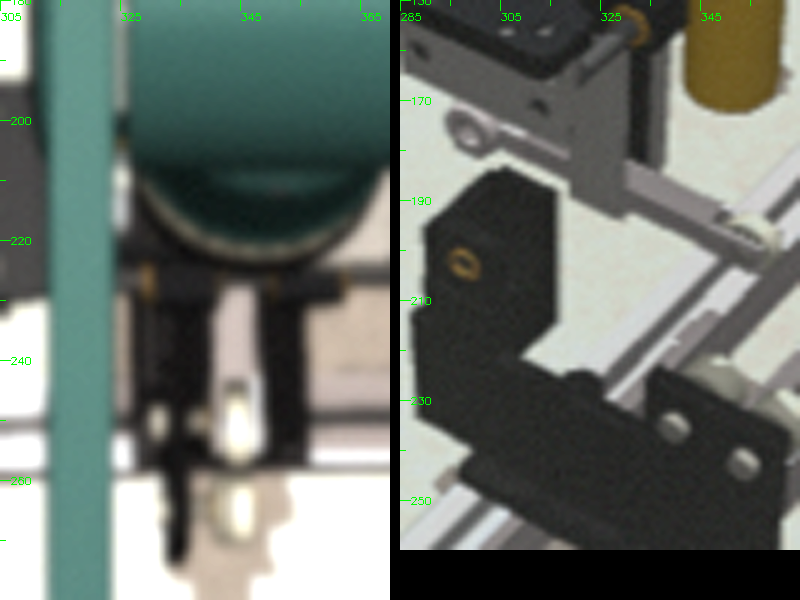

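The silver arm is held level above the fork. In the side view its pin hole is at about (299,176) and the bushing at (297.8,202.8); the wheel is at (352,197).

Run:
```python
from h import *
from workcell import ctrl
im=cv2.imread("pics/g4_side.png");h=cv2.cvtColor(im,cv2.COLOR_BGR2HSV)
roi=im[192:214,288:308].astype(float);w=np.clip(roi[...,2]-roi[...,0]-8,0,None);yy,xx=np.mgrid[192:214,288:308]
b=((w*xx).sum()/w.sum(),(w*yy).sum()/w.sum());print("bushing",b)
print(cv2.cvtColor(im,cv2.COLOR_BGR2GRAY)[168:186,290:308])
k=back("side",(299.0,175.9),.2157);f=back("side",b,.155);print("hole",k,"bush",f,"diff",k-f, "want y diff -.010, x 0")
def f2(q): return None
```

```text
bushing (np.float64(297.3872180451128), np.float64(202.35902255639098))
[[144 142 134 112  85  66  59  57  57  57  59  60  58  56  58  59  58  59]
 [144 144 145 142 135 108  79  66  61  58  57  58  59  59  59  59  58  60]
 [143 143 143 144 144 130 114 104  83  66  59  58  56  57  59  57  59  58]
 [143 143 144 142 134 117 118 126 124 107  82  67  59  60  58  57  59  58]
 [143 144 143 135 108  78  74  80  97 120 125 105  80  65  60  58  58  57]
 [142 143 143 124  82  66  61  62  67  85 113 127 116  93  71  63  61  57]
 [143 144 142 123  79  63  56  53  59  64  84 107 113 106  98  90  83  69]
 [143 144 143 129  89  64  64  67  73  68  64  80  97 100  99 116 127 112]
 [144 143 142 134 105  70  72  83  88  83  68  66  79  87  77  72  91 120]
 [142 144 142 142 128  94  78  92  95  97  81  61  68  74  65  60  64  71]
 [142 144 142 141 141 116  73  79 107 116  92  62  64  62  60  59  61  60]
 [142 142 142 143 142 127  91  70  70  73  69  61  56  62  72  80  66  61]
 [143 143 143 142 142 138 130 110  83  69  61  59  69  89 118 126  99  80]
 [143 142 144 142 142 143 144 142 133 109  86  90 122 141 143 143 142 126]
 [143 142 142 143 142 142 144 144 144 141 139 141 141 141 142 137 137 139]
 [141 143 142 143 143 143 143 143 143 143 147 141 127 118 116  76  68 110]
 [142 143 145 143 143 143 141 141 141 140 137 114  62  45  42  31  30  44]
 [142 143 142 142 143 143 142 143 138 125  91  48  27  22  23  26  24  28]]
hole [0.67962077 0.05640471 0.2157    ] bush [0.67787356 0.06670535 0.155     ] diff [ 0.00174721 -0.01030063  0.0607    ] want y diff -.010, x 0
```

Call:
{"fn": "jog_arm", "kwargs": {
  "slide": [
    [0.01,0.0015,-0.001],
    [0.02,0.0015,-0.001],
    [0.028,0.0015,-0.001],
    [0.034,0.0015,-0.001],
    [0.038,0.0015,-0.001],
    [0.042,0.0015,-0.001],
    [0.046,0.0015,-0.001],
    [0.05,0.0015,-0.001],
    [0.053,0.0015,-0.001],
    [0.055,0.0015,-0.001],
    [0.055,0.0015,-0.001],
    [0.055,0.0015,-0.001],
    [0.055,0.0015,-0.001]
  ],
  "angular": [
    [0,0,0],
    [0,0,0],
    [0,0,0],
    [0,0,0],
    [0,0,0],
    [0,0,0],
    [0,0,0],
    [0,0,0],
    [0,0,0],
    [0,0,0],
    [0,0,0],
    [0,0,0],
    [0,0,0]
  ],
  "claw": [0.008,0.008,0.008,0.008,0.008,0.008,0.008,0.008,0.008,0.008,0.008,0.008,0.008]
}}

```text
time: 13.9
tool_pos: [0.6155, 0.0434, 0.1523]
orientation: [-0.496, 0.504, -0.495, -0.504]
wrist_force: [-0.5, -0.6, -1.2]
opening: 0.014
```

```bash
python3 plan.py .616 .0445 .1403 1;python3 - <<'E'
from look import *
two("g5",(325,220,40,60,10),(285,180,80,80,5))
E
```

```text
t 13.9 tcp [0.6155 0.0434 0.1523] F [-0.5 -0.6 -1.2] open 0.014 j [-0.02  0.25  1.29  0.    1.6  -1.61]
slide [ 0.012  -0.0005  0.0011] ang [-0.0002  0.0001  0.0007] rows 0.2897134778837826 0.005539441182431313  alt ang [ 3.141e+00  1.000e-03 -0.000e+00]
tool x,y,z in world
 [[ 0.001  0.    -1.   ]
 [-1.    -0.017 -0.001]
 [-0.017  1.     0.   ]]
```

View pics/g5.png

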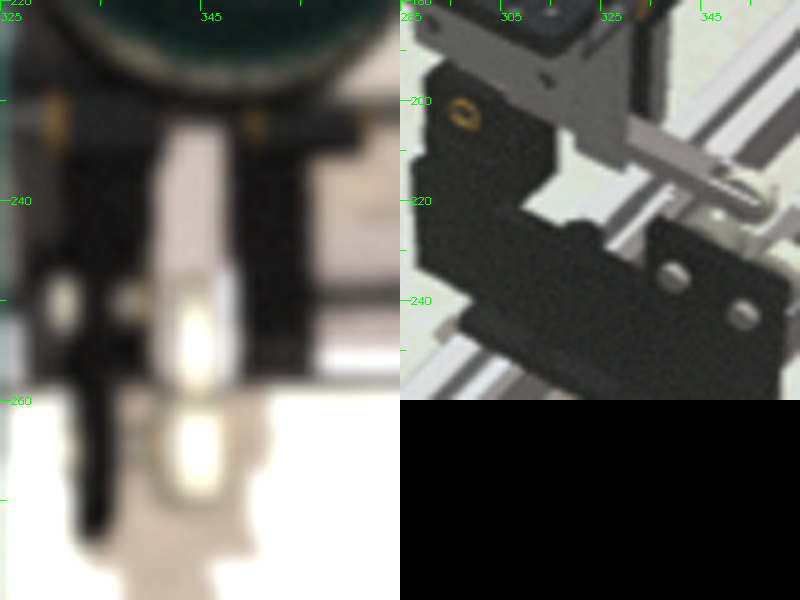

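No contact, and the arm is centred (wheel at top (344.6,252), roller at (344.8,264)). I'll seat it gently so that the rollers index it in x.

Call:
{"fn": "jog_arm", "kwargs": {
  "slide": [
    [0.003,0,0],
    [0.006,0,0],
    [0.008,0,0],
    [0.0095,0,0],
    [0.0105,0,0],
    [0.0105,0,0],
    [0.0105,0,0]
  ],
  "angular": [
    [0,0,0],
    [0,0,0],
    [0,0,0],
    [0,0,0],
    [0,0,0],
    [0,0,0],
    [0,0,0]
  ],
  "claw": [0.008,0.008,0.008,0.008,0.008,0.008,0.008]
}}

```text
time: 14.58
tool_pos: [0.6153, 0.0433, 0.1414]
orientation: [0.496, -0.504, 0.496, 0.504]
wrist_force: [-0.7, 0.4, -1.2]
opening: 0.0135
```

```bash
python3 plan.py .616 .0435 .1403 1
```

```text
t 14.58 tcp [0.6153 0.0433 0.1414] F [-0.7  0.4 -1.2] open 0.0135 j [-0.02  0.26  1.3   0.    1.58 -1.61]
slide [ 0.0011 -0.0007  0.0001] ang [-0.0003  0.0001 -0.    ] rows 0.03215550000871992 0.00233439111889367  alt ang [ 3.141 -0.    -0.   ]
tool x,y,z in world
 [[-0.     0.    -1.   ]
 [-1.    -0.017  0.   ]
 [-0.017  1.     0.   ]]
```

Not yet touching; small steps.

Call:
{"fn": "jog_arm", "kwargs": {
  "slide": [
    [0.0005,0,0],
    [0.0005,0,0],
    [0.0005,0,0],
    [0.0005,0,0]
  ],
  "angular": [
    [0,0,0],
    [0,0,0],
    [0,0,0],
    [0,0,0]
  ],
  "claw": [0.008,0.008,0.008,0.008]
}}

```text
time: 14.92
tool_pos: [0.6154, 0.0434, 0.1412]
orientation: [-0.496, 0.504, -0.496, -0.504]
wrist_force: [-1.6, -0.1, -0.1]
opening: 0.0136
```

Call:
{"fn": "jog_arm", "kwargs": {
  "slide": [
    [0.0005,0,0],
    [0.0005,0,0],
    [0.0005,0,0],
    [0.0005,0,0]
  ],
  "angular": [
    [0,0,0],
    [0,0,0],
    [0,0,0],
    [0,0,0]
  ],
  "claw": [0.008,0.008,0.008,0.008]
}}

```text
time: 15.25
tool_pos: [0.6154, 0.0434, 0.1409]
orientation: [-0.496, 0.504, -0.496, -0.504]
wrist_force: [0.1, 0.1, 2.1]
opening: 0.0136
```

Call:
{"fn": "jog_arm", "kwargs": {
  "slide": [
    [0.0005,0,0],
    [0.0005,0,0],
    [0.0005,0,0],
    [0.0005,0,0]
  ],
  "angular": [
    [0,0,0],
    [0,0,0],
    [0,0,0],
    [0,0,0]
  ],
  "claw": [0.008,0.008,0.008,0.008]
}}

```text
time: 15.58
tool_pos: [0.6155, 0.0434, 0.1409]
orientation: [-0.496, 0.505, -0.495, -0.504]
wrist_force: [-1.9, -0.2, 5.4]
opening: 0.0137
```

Contact at TCP z ≈ 0.141 with about 5 N. I'll ease off, release so that it nests, and regrip.

Call:
{"fn": "jog_arm", "kwargs": {
  "slide": [
    [-0.0008,0,0],
    [-0.0008,0,0],
    [-0.0008,0,0],
    [-0.0008,0,0],
    [-0.0008,0,0],
    [-0.0008,0,0],
    [-0.0008,0,0],
    [-0.0008,0,0],
    [-0.0008,0,0],
    [-0.0008,0,0],
    [-0.0008,0,0],
    [-0.0008,0,0],
    [-0.0008,0,0]
  ],
  "angular": [
    [0,0,0],
    [0,0,0],
    [0,0,0],
    [0,0,0],
    [0,0,0],
    [0,0,0],
    [0,0,0],
    [0,0,0],
    [0,0,0],
    [0,0,0],
    [0,0,0],
    [0,0,0],
    [0,0,0]
  ],
  "claw": [0.008,0.008,0.016,0.02,0.02,0.02,0.02,0.02,0.016,0.012,0.008,0.008,0.008]
}}

```text
time: 16.67
tool_pos: [0.6153, 0.0434, 0.1407]
orientation: [0.496, -0.504, 0.496, 0.504]
wrist_force: [-0.5, -0.1, 0.1]
opening: 0.0137
```

```bash
python3 plan.py .616 .0435 .147 1
python3 - <<'E'
from workcell import ctrl,imaging
import numpy as np,cv2
P=[];F=[]
for i in range(6):
    d=imaging.get_image("side");s=ctrl.get_state();P.append(s["tool_pos"]);F.append(np.r_[s["wrist_force"],s["ft_torque"]])
cv2.imwrite("pics/seat_side.png",d["image"])
print(np.mean(P,0),np.std(P,0),np.round(np.mean(F,0),2))
E
```

```text
t 16.67 tcp [0.6153 0.0434 0.1407] F [-0.5 -0.1  0.1] open 0.0137 j [-0.02  0.26  1.31  0.    1.58 -1.61]
slide [-0.0063 -0.0007  0.0001] ang [-0.0002  0.0001  0.    ] rows 0.15152239031329975 0.001878121905959893  alt ang [ 3.141  0.    -0.   ]
tool x,y,z in world
 [[ 0.     0.    -1.   ]
 [-1.    -0.017 -0.   ]
 [-0.017  1.     0.   ]]
[0.61530669 0.04338711 0.14073614] [1.59424030e-05 1.36822426e-05 1.53918795e-05] [ 0.01  0.43 -0.51  0.06 -0.02 -0.01]
```

Call:
{"fn": "jog_arm", "kwargs": {
  "slide": [
    [-0.002,0,0],
    [-0.004,0,0],
    [-0.006,0,0],
    [-0.006,0,0],
    [-0.006,0,0],
    [-0.006,0,0],
    [-0.006,0,0],
    [-0.006,0,0]
  ],
  "angular": [
    [0,0,0],
    [0,0,0],
    [0,0,0],
    [0,0,0],
    [0,0,0],
    [0,0,0],
    [0,0,0],
    [0,0,0]
  ],
  "claw": [0.008,0.008,0.008,0.008,0.008,0.008,0.008,0.008]
}}

```text
time: 17.63
tool_pos: [0.6152, 0.0434, 0.1466]
orientation: [0.496, -0.504, 0.496, 0.504]
wrist_force: [0.5, -0.5, -1.5]
opening: 0.0136
```

Run:
```python
from h import *
from look import *
from workcell import ctrl
two("g6",(325,220,40,60,10),(285,180,80,80,5))
P=[];F=[]
for i in range(4):
    imaging.get_image("side");s=ctrl.get_state();P.append(s["tool_pos"]);F.append(np.r_[s["wrist_force"],s["ft_torque"]])
q=s["orientation"];M=R.from_quat([q[1],q[2],q[3],q[0]]).as_matrix()
print(s["time"],np.mean(P,0),np.round(np.mean(F,0),2),s["opening"],"\n",np.round(M.T,4))
# rail edges: track extrema of vertical gradient in initial top image
g=cv2.GaussianBlur(cv2.imread("pics/top0.png"),(9,1),0).astype(float).mean(2)
for a,b in((208,220),(222,234),(238,248),(248,262)):
  for sg in(1,-1):
    L=[]
    for u in list(range(200,320,4))+list(range(364,490,4)):
        d=sg*np.diff(g[a:b,u]);i=np.argmax(d)
        if 0<i<len(d)-1 and d[i]>8:
            o=.5*(d[i-1]-d[i+1])/(d[i-1]-2*d[i]+d[i+1]);L.append(back("top",(u,a+i+.5+o),.03)[:2])
    L=np.array(L)
    if len(L)<25: continue
    k=np.polyfit(L[:,1],L[:,0],1)
    for _ in range(5):
        r=L[:,0]-np.polyval(k,L[:,1]);ok=abs(r)<max(.001,2*np.median(abs(r)));k=np.polyfit(L[ok,1],L[ok,0],1)
    print(a,sg,"x@y=.04",round(np.polyval(k,.04),4),"yaw",round(-np.degrees(np.arctan(k[0])),2),ok.sum(),"rms",round(np.std(r[ok]),5))
```

```text
17.9333 [0.6152769  0.04336945 0.14669658] [-0.24 -0.26 -1.11  0.03  0.04  0.02] 0.013578531506819341 
 [[-1.000e-04  1.000e-04 -1.000e+00]
 [-9.999e-01 -1.720e-02  1.000e-04]
 [-1.720e-02  9.999e-01  1.000e-04]]
208 -1 x@y=.04 0.6594 yaw 0.6 37 rms 0.00022
222 1 x@y=.04 0.6313 yaw 0.63 60 rms 0.0004
222 -1 x@y=.04 0.6377 yaw 0.63 61 rms 0.00024
248 1 x@y=.04 0.5686 yaw -1.44 38 rms 0.00331
248 -1 x@y=.04 0.5642 yaw 0.61 54 rms 0.00036
```

View pics/g6.png

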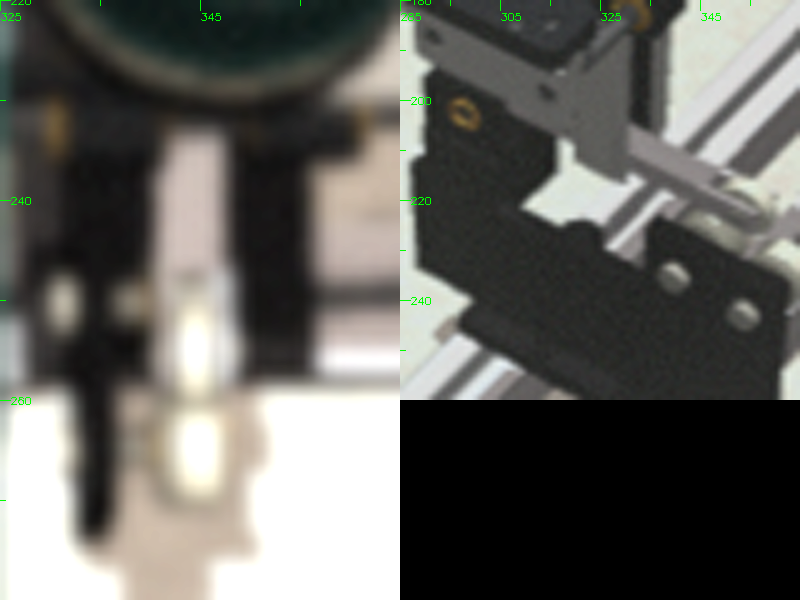

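Run:
```python
from h import *
g=cv2.imread("pics/top0.png").astype(float).mean(2)
# ear outer edges (dark on bright) rows 193-205
e=[]
for v in range(193,206):
    r=g[v,318:366];d=np.diff(r);l=np.argmin(d[:20]);h=28+np.argmax(d[28:]);e.append((318+l+.5,318+h+.5))
print(np.median(e,0));E=np.median(e,0)
a=back("top",(E[0],199),.169);b=back("top",(E[1],199),.169);print("ears",a,b,"mid y",(a[1]+b[1])/2)
g=cv2.imread("pics/g6_top.png").astype(float).mean(2)
for v in(236,239,242):
    r=g[v,334:356];d=np.diff(r);i=np.argmax(d[:10]);j=10+np.argmin(d[10:]);m=(334+i+.5+334+j+.5)/2
    p=back("top",(m,v),.161);q=back("top",(334+i+.5,v),.161)[1]-back("top",(334+j+.5,v),.161)[1];print(m,"w",q,p,"at knuckle y",p[1]+(.675-p[0])*.0172)
```

```text
[329.5 352.5]
ears [0.67298771 0.0701585  0.169     ] [0.67239072 0.02108371 0.169     ] mid y 0.045621100460946175
343.5 w 0.012754196084969617 [0.59401687 0.04146826 0.161     ] at knuckle y 0.042861166576697446
343.5 w 0.012744047023011941 [0.58757655 0.04158723 0.161     ] at knuckle y 0.043090915509160374
344.0 w 0.014856781839980245 [0.58113305 0.04064427 0.161     ] at knuckle y 0.0422587824468242
```

Run:
```python
from workcell import ctrl
print(ctrl.finish_job())
```

```text
the job is handed in; nothing more can be done
None
```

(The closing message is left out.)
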